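Build the match-box display column

ROBOT

A 6-joint arm with a two-finger parallel gripper is mounted at the origin on a cart in front of the work surface, level with it; the furniture and walls round the work are solid. World frame = base frame: x ahead of the robot, y to its left, z up, the work surface at z = 0. Lengths are in m, angles in degrees, forces in N, time in s.
With the tool pointing down it reaches from about 0.4 to 0.825 m from the base axis. Payload 7 kg.
Tool frame: the origin (TCP) lies midway between the tips of the shut fingers; the grasp point (between the pads) lies 19 mm behind it; z points along the fingers, y is the line along which they close (so a half turn about z gives the same grasp; the last joint's range is limited). The gripper opens to 88 mm and grips with 3 to 60 N. Pads are 19 mm wide; open, the fingers measure 130 mm over their backs; the gripper's body (78 mm by 193 mm) begins 47 mm behind the grasp point.
Start: joints at [-59.353, 20.546, 0.682, 0, -70.136, -16.507], TCP at [0.165, -0.655, 0.227] pointing down, gripper open.
Joint ranges: [-176.03, 176.03], [-82.01, 121.73], [-58.28, 71.71], [-173.87, 95.51], [-174.79, -0.11], [-173.66, 173.66]. Speed limits (degrees/s): [136.94, 136.94, 172.46, 180, 180, 180].

INTERFACE

Orientations are given as [roll, pitch, yaw] about the fixed x, y, z axes, in that order (R = Rz(yaw) Ry(pitch) Rx(roll)).
In Python, from plant import r gives the robot as it stands. The module is installed in compiled form; this text tells all that it offers.
- The arm moves only by the tool play_rows, never from a script. Its argument "rows" is a list of rows, each an object with "slide": the shift along the tool's x, y, z as a fraction of full scale, a list of three; "delta_rot": the turn, a rotation vector about the tool's x, y, z as a fraction of full scale, a list of three; "fingers": the opening, from -1 (shut) to 1 (fully open). In form: [{"slide": [x, y, z], "delta_rot": [rx, ry, rz], "fingers": fingers}, ...]. A call has 1 to 8 rows; each row shifts and turns the commanded pose from where the row before left it, along the tool's axes as they then stand; what a row does not reach is not made up. Full scale, the value 1, is 0.15 m for a shift and 0.08 rad for a turn. A row lasts 1/8 s, in which the tool goes at most 62.5 mm and 10.7 degrees, less where a joint would pass 70% of its speed; a pose out of reach is approached as far as the arm can. A call with a number of a shift or a turn outside -1 to 1 is refused whole. A call with a gripper value outside its range is refused whole. The fingers move at their own pace and stop on an object; "squeeze" is the grip in N (left out, the last holds). Time passes only in rows, so rows that do not move let the fingers close. It gives the time, the measured TCP pose, the force, the opening and the grip force at its end, in the units of the state.
- r.get_state(): the state, without advancing time (a new reading comes with each control period).
- r.capture(name): name is "scene" or "top"; returns a dict with "image" (384x512x3 uint8, blue, green, red), "fx", "fy", "cx", "cy" (pixels), "distortion" ([k1, k2, p1, p2, k3] as OpenCV has them; the pictures are not rectified), "R" (3x3) and "t" (3): a world point X has camera coordinates R X + t. Camera axes: x right, y down, z forward; pixel columns grow to the right and rows downward; lengths in m; the calibration is good to about 2 mm. A picture is of the moment at which its call begins. There is no depth.
- r.close_job(): hands the job in; it is judged then, once.
The state is a dict: "time_s": time; "joints": joint angles; "qd": joint speeds; "joint_torque": joint torques, N m; "tcp_pos": TCP position; "eef_rot": TCP orientation; "contact_force": force on the tool from outside, world axes, zero at the start; "moment": the same for the moment, N m; "gripper_width": finger opening in m; "gripper_force": force on a finger pad.
Only numpy, scipy, OpenCV 4.12 (cv2) and the standard library are available. Lean on these libraries where they do the work, as an engineer would, in place of code of your own. Each camera call takes 0.05 s, during which the arm holds its last target. There are 200 camera calls.

TASK

On the dark wooden table, press the purple incense box, lying flat, into the snug foam cutout of the wooden display stand until it sits fully home on the bottom. Then stack the two black match boxes on it, one on top of the other (either first), pale label up, each centred and square on the column so that the two match boxes are flush. Set the boxes down rather than dropping them, and leave the candle jar, pump bottle, soap and tin where they are.

Things in the scene. Friction and masses are not known exactly. Their poses are not given: they have to be found in the camera images.
- incense_box: purple printed closed carton lying flat, loose, 170 x 60 x 50 mm (x, y, z of its own frame), about 0.09 kg; origin at the centre of its underside, z up. Grasp from above across its 60 mm width (y). It may go in either way round.
- match_a: closed black match box with a pale label on top, loose, 120 x 50 x 40 mm (x, y, z of its own frame), about 0.05 kg; origin at the centre of its underside, z up. Grasp across its 50 mm width (y). Either way round will do.
- match_b: second match box, identical to match_a: 120 x 50 x 40 mm, origin at the centre of its underside.
- seat (a point): centre of the floor of the stand's foam cutout, 8 mm above the table; x along the cutout, y across it, z up. Foam ends 174 mm apart (2 mm clear of the incense box each end). Four springy foam lips on the long sides stand 1.5 mm into the box's width and yield when it is pushed down: about 10 N at the slopes, less below; it does not drop in by its own weight. Top edges slope in over 5 mm as a guide.
- stand: fixed light wooden display tray lined with grey foam, 224 x 110 mm (x, y), rim and foam 24 mm high, cutout 16 mm deep, open above; origin at the centre of its underside. The middle 60 mm of both long sides is cut away down to 8 mm above the table, for fingers. Home in it, the incense box's top is 58 mm above the table; the finished column is 138 mm high.
- jar_candle: bystander: clear glass jar with a pink candle, 76 mm across, 90 mm high, loose; origin at the centre of its underside
- pump_bottle: bystander: white pump bottle, 51 x 43 x 167 mm, loose, upright; origin at the centre of its underside
- soap: bystander: green soap bar in a paper band, 53 x 78 x 25 mm, loose; origin at the centre of its underside
- balm_tin: bystander: round metal tin with a dark green lid, 54 mm across, 21 mm high, loose; origin at the centre of its underside
There are look-alikes about, which are no part of the job. Leave any turquoise look-alike of the match_b alone.

How it is judged:
By the outcome, as a careful person would: the job done as asked, in the order asked, and still so for the second after the job is handed in, with the robot touching nothing.
It also fails if it takes over 67 s, if anything falls off the work surface, if the arm or the gripper's body presses on something with over 40 N, if the wrist force passes 120 N, or if a joint passes its speed limit or range.

## Working session

There is one attempt and no reset: what is moved stays moved. The work goes in short steps, Python scripts to look and compute and a tool call to move; the robot and the scene stay as the last step left them, time stands still between calls to the robot, and variables do not carry over. Pictures are saved under pics/ and viewed, at most 10 in all, crops included, and the job is handed in when it is done.

Besides the shell and the picture viewer there is one more tool, called after ">>>" by a JSON object that holds its "op" and its "data". play_rows: Moves the arm, as the interface text tells. Shift numbers are shares of 0.15 m and turn numbers shares of 0.08 rad, none past 1 either way. Its arguments: {"type":"object","properties":{"rows":{"type":"array"},"squeeze":{"type":"number"}},"required":["rows"]}

```bash
mkdir -p pics
cat > h.py <<'E'
import numpy as np, cv2
from plant import r
def cap(n,f=None):
    c=r.capture(n)
    if f: cv2.imwrite('pics/'+f,c['image'])
    return c
def K(c): return np.array([[c['fx'],0,c['cx']],[0,c['fy'],c['cy']],[0,0,1.]]),np.array(c['distortion'],float)
def ray(c,px,z):
    k,d=K(c); u=cv2.undistortPoints(np.array([px],float).reshape(-1,1,2),k,d).reshape(-1,2)
    R=np.array(c['R']);t=np.array(c['t']);o=-R.T@t
    D=np.c_[u,np.ones(len(u))]@R
    return o+D*((z-o[2])/D[:,2])[:,None]
def proj(c,X):
    k,d=K(c); return cv2.projectPoints(np.array(X,float).reshape(-1,1,3),cv2.Rodrigues(np.array(c['R'],float))[0],np.array(c['t'],float),k,d)[0].reshape(-1,2)
E
python3 - <<'E'
from h import *
for n in ('scene','top'):
    c=cap(n,n+'0.png'); R=np.array(c['R']); print(n,-R.T@np.array(c['t']),R[2],c['fx'],c['distortion'])
s=r.get_state();print(s)
E
```

```text
scene [-0.04099135  0.6417606   0.68271841] [ 0.52635983 -0.60727931 -0.59511106] 400.6533130347337 [-0.07564349  0.          0.          0.          0.        ]
top [ 0.35185905 -0.01208132  1.31482626] [ 0.12561955 -0.01976733 -0.99188154] 355.3118588108015 [-0.00912749  0.          0.          0.          0.        ]
{'time_s': 0.1, 'joints': array([-5.93521326e+01,  2.05873482e+01,  6.38627103e-01, -1.83691215e-02,
       -7.01363683e+01, -1.65082509e+01]), 'qd': array([ 0.09907853, -0.17710213,  0.02268506,  0.02546638, -0.05834787,
       -0.00574998]), 'joint_torque': array([ 1.83101965e-03, -5.84164381e+01,  2.93755603e+01,  7.01540351e+00,
        1.01729447e-02, -6.21531558e-05]), 'tcp_pos': array([ 0.16477403, -0.65411878,  0.22571119]), 'eef_rot': array([ 1.79913511e+02, -7.62352319e-03, -1.65866632e+02]), 'contact_force': array([0.70882996, 0.08711439, 0.10239568]), 'moment': array([ 0.02503552, -0.03391764,  0.01360103]), 'gripper_force': 0.0, 'gripper_width': 0.08754883741436854}
```

View pics/top0.png

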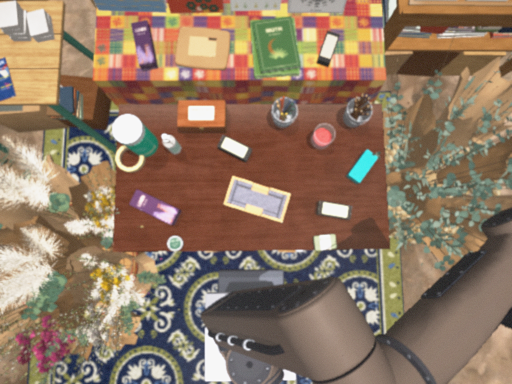

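View pics/scene0.png

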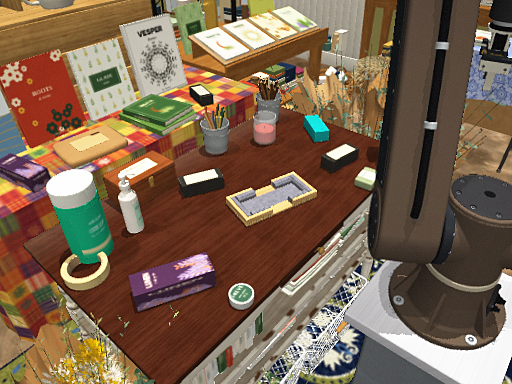

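The top picture shows the purple box at (155,207), black match boxes at (234,148) and (333,210), and the stand at (257,199). Things that could be mistaken for them:
- a purple box on the cloth table at (145,44)
- a black box on the cloth table at (330,47)
- a white-labelled brown box at (201,114)
- a turquoise box at (363,166)

I choose the ones on the dark table. Next I'll view close crops.

Run:
```python
from h import *
a=cv2.imread('pics/top0.png');b=cv2.imread('pics/scene0.png')
def til(im,l):
    return np.vstack([np.hstack([cv2.resize(im[y:y+60,x:x+80],None,fx=5,fy=5,interpolation=cv2.INTER_CUBIC) for x,y in l[i:i+2]]) for i in (0,2)])
cv2.imwrite('pics/ta.png',til(a,[(115,180),(217,169),(195,120),(293,180)]))
s=cv2.resize(b[130:320,120:370],None,fx=3.2,fy=3.1,interpolation=cv2.INTER_CUBIC)
s=cv2.resize(b[130:318,120:370],(800,600),interpolation=cv2.INTER_CUBIC)
cv2.imwrite('pics/sa.png',s)
```

```text
(no output)
```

View pics/ta.png

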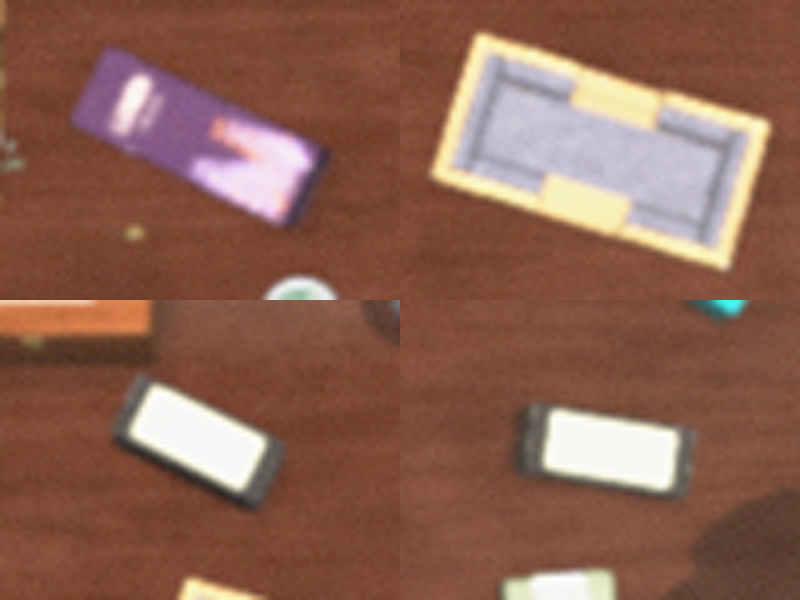

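View pics/sa.png

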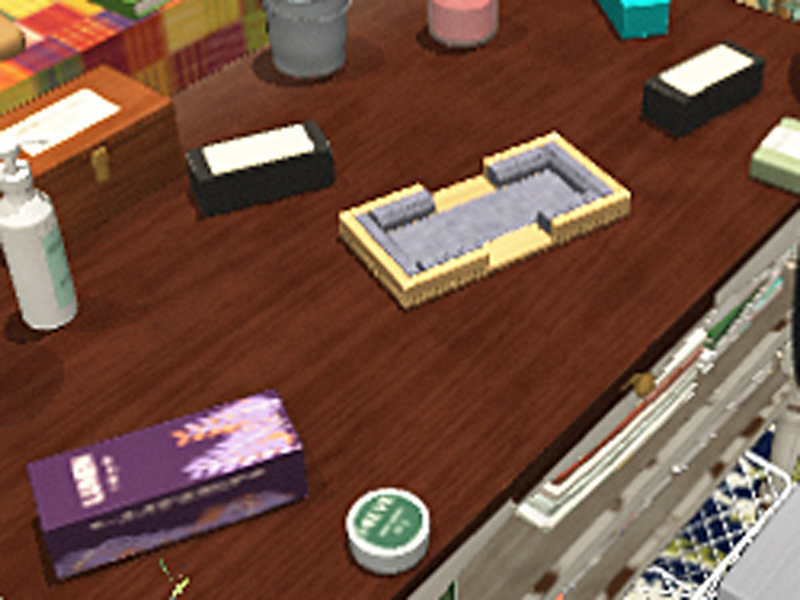

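Run:
```python
from h import *
from scipy.optimize import least_squares
ct,cs=cap('top'),cap('scene')
T=lambda p,o:(np.array(p,float)+.5)/5-.5+np.array(o)
S=lambda p:(np.array(p,float)+.5)/[3.2,600/188]-.5+[120,130]
D={'inc':(.05,T([(72,125),(110,48),(322,148),(285,226)],(115,180)),S([(43,531),(30,463),(275,395),(305,458)]),.17,.06),
'stand':(.024,T([(432,180),(480,33),(770,120),(728,270)],(217,169)),S([(405,291),(340,213),(558,133),(630,195)]),.224,.11),
'm1':(.04,T([(128,130),(153,82),(270,137),(245,192)],(195,120)),S([(207,175),(200,155),(305,126),(315,150)]),0,0),
'm2':(.04,T([(140,172),(145,107),(283,127),(275,193)],(293,180)),S([(687,97),(660,88),(727,43),(755,57)]),0,0)}
for n,(z,a,b,L,W) in D.items():
    # order: scene corners matched by nearest top point
    A=ray(ct,a,z);B=ray(cs,b,z)
    print(n,'top ctr',A.mean(0).round(4),'scene ctr',B.mean(0).round(4))
    for P in (A,B):
        print('   lens',np.linalg.norm(P-np.roll(P,-1,0),axis=1).round(4),'yaw',[np.degrees(np.arctan2(*(P[i]-P[j])[[1,0]])).round(1) for i,j in((1,2),(0,3))],P[:,:2].round(3).tolist())
```

```text
inc top ctr [0.4572 0.3359 0.05  ] scene ctr [0.4563 0.3403 0.05  ]
   lens [0.0604 0.1688 0.0604 0.1688] yaw [np.float64(64.5), np.float64(64.5)] [[0.466, 0.425], [0.521, 0.4], [0.448, 0.247], [0.393, 0.272]]
   lens [0.0587 0.1648 0.0614 0.1673] yaw [np.float64(61.8), np.float64(60.9)] [[0.47, 0.427], [0.522, 0.399], [0.444, 0.254], [0.389, 0.281]]
stand top ctr [ 0.4845 -0.3245  0.024 ] scene ctr [ 0.4866 -0.0292  0.024 ]
   lens [0.1152 0.2228 0.1157 0.2251] yaw [np.float64(72.7), np.float64(72.6)] [[0.464, -0.198], [0.572, -0.237], [0.506, -0.449], [0.396, -0.413]]
   lens [0.1139 0.2227 0.1085 0.2234] yaw [np.float64(71.5), np.float64(72.9)] [[0.467, 0.096], [0.574, 0.058], [0.504, -0.154], [0.401, -0.117]]
m1 top ctr [0.6776 0.0511 0.04  ] scene ctr [0.676  0.0545 0.04  ]
   lens [0.0405 0.0956 0.0451 0.0976] yaw [np.float64(64.0), np.float64(61.3)] [[0.682, 0.103], [0.718, 0.085], [0.676, -0.001], [0.635, 0.017]]
   lens [0.0314 0.0981 0.0394 0.0962] yaw [np.float64(66.6), np.float64(62.0)] [[0.683, 0.106], [0.711, 0.09], [0.672, 0.0], [0.638, 0.021]]
m2 top ctr [ 0.4435 -0.3107  0.04  ] scene ctr [ 0.4421 -0.3102  0.04  ]
   lens [0.0473 0.101  0.0482 0.0985] yaw [np.float64(81.3), np.float64(80.7)] [[0.428, -0.259], [0.475, -0.264], [0.46, -0.364], [0.412, -0.356]]
   lens [0.0277 0.1126 0.035  0.1045] yaw [np.float64(86.8), np.float64(82.7)] [[0.433, -0.258], [0.461, -0.255], [0.454, -0.367], [0.42, -0.361]]
```

The close crops confirm the choice: purple box, tray and two pale-label-up black match boxes, all on the dark table. I'll fit each one over both cameras and check with an overlay.

```bash
cat >> h.py <<'E'
from scipy.optimize import least_squares
def rect(x,y,a,L,W,z):
    c,s=np.cos(a),np.sin(a)
    q=np.array([(L/2,W/2),(L/2,-W/2),(-L/2,-W/2),(-L/2,W/2)])
    return np.c_[x+c*q[:,0]-s*q[:,1],y+s*q[:,0]+c*q[:,1],np.full(4,z)]
def box(im,c,x,y,a,L,W,z0,z1,s,off):
    for z,col in((z0,(0,255,255)),(z1,(0,255,0))):
        p=(proj(c,rect(x,y,a,L,W,z))-off+.5)*s
        cv2.polylines(im,[np.round(p*16).astype(int)],True,col,1,cv2.LINE_AA,4)
E
cat > fit.py <<'E'
from h import *
import json
ct,cs=cap('top'),cap('scene')
T=lambda p,o:(np.array(p,float)+.5)/5-.5+np.array(o)
S=lambda p:(np.array(p,float)+.5)/[3.2,600/188]-.5+[120,130]
D={'inc':(.05,T([(72,125),(110,48),(322,148),(285,226)],(115,180)),S([(43,531),(30,463),(275,395),(305,458)]),.17,.06),
'stand':(.024,T([(32,180),(80,33),(370,120),(328,270)],(217,169)),S([(405,291),(340,213),(558,133),(630,195)]),.224,.11),
'm1':(.04,T([(128,130),(153,82),(270,137),(245,192)],(195,120)),S([(207,175),(200,155),(305,126),(315,150)]),.097,.041),
'm2':(.04,T([(140,172),(145,107),(283,127),(275,193)],(293,180)),S([(687,97),(660,88),(727,43),(755,57)]),.1,.041)}
O={}
for n,(z,a,b,L,W) in D.items():
    f=lambda p:np.r_[(proj(ct,rect(*p,L,W,z))[[1-1,1,2,3]]-np.array(a)),(proj(cs,rect(*p,L,W,z))-b)].ravel()
    x0=[*ray(cs,b,z).mean(0)[:2],np.radians(70)]
    s=least_squares(f,x0,loss='soft_l1'); O[n]=s.x.tolist(); print(n,s.x.round(4),np.degrees(s.x[2]).round(1),s.fun.round(1))
json.dump(O,open('p.json','w'))
V=[]
dim={'inc':(.17,.06,0,.05),'stand':(.224,.11,0,.024),'m1':(.12,.05,0,.04),'m2':(.12,.05,0,.04)}
for c,s,w in((ct,5,(80,60)),(cs,4,(100,75))):
    pass
tiles=[]
for n in dim:
    c=cs;ctr=proj(c,[O[n][0],O[n][1],.02])[0];o=np.round(ctr-[50,37.5]).astype(int)
    im=cv2.resize(c['image'][o[1]:o[1]+75,o[0]:o[0]+100],None,fx=4,fy=4,interpolation=cv2.INTER_CUBIC)
    box(im,c,*O[n],*dim[n],4,o);tiles.append(im)
cv2.imwrite('pics/ov.png',np.vstack([np.hstack(tiles[:2]),np.hstack(tiles[2:])]))
E
python3 fit.py
```

```text
inc [0.4575 0.3381 1.1018] 63.1 [-0.8 -0.9 -0.2 -0.5 -0.4  0.7 -1.   0.3  0.1  0.5 -0.5  0.1  1.3 -1.7
  0.5 -2.2]
stand [ 0.4867 -0.0301  1.2597] 72.2 [-0.  -0.8 -0.3  0.2 -0.1  0.9 -0.4 -0.4  0.4 -0.9 -0.3  0.5 -0.4 -0.1
  1.  -0.3]
m1 [0.6775 0.0523 1.0879] 62.3 [-0.5 -0.  -0.2 -0.1 -0.3  0.8 -0.4 -0.5  0.8  0.  -0.5 -1.7 -0.2 -0.2
  1.  -0.2]
m2 [ 0.4433 -0.3109  1.4222] 81.5 [-0.1 -0.7  0.2  1.1 -0.1  0.9  0.3 -1.   1.   0.2 -1.1 -2.5 -1.1  0.3
  0.6  1. ]
```

View pics/ov.png

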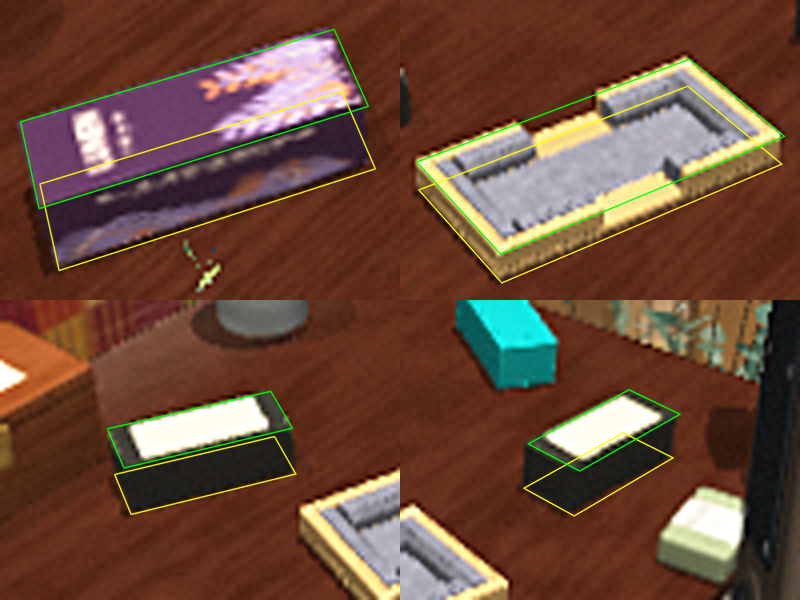

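The overlay matches to about 2 mm on all four objects. Now I'll plan the moves.

```bash
cat >> h.py <<'E'
def plan(*wps,step=.058,start=None):
    """wps: (x,y,z,yaw,step?) -> prints rows of tool-frame fractions, rz"""
    s=r.get_state(); p=np.array(s['tcp_pos']); yaw=s['eef_rot'][2]
    if start is not None: p=np.array(start[:3]);yaw=start[3]
    print('from',p.round(4),s['eef_rot'].round(2),'t',s['time_s'])
    k=0
    for w in wps:
        st=w[4] if len(w)>4 else step
        d=np.array(w[:3])-p; dy=(w[3]-yaw+180)%360-180
        n=max(1,int(np.ceil(np.linalg.norm(d)/st-.02)),int(np.ceil(abs(dy)/4.5-.02)))
        for i in range(n):
            a=np.radians(yaw+dy*i/n); c,q=np.cos(a),np.sin(a); e=d/n/.15
            k+=1; print(k,[round(float(v),3) for v in (c*e[0]+q*e[1],q*e[0]-c*e[1],-e[2])],'rz',round(-np.radians(dy/n)/.08,3))
        p=np.array(w[:3]);yaw=w[3]
        print('--')
E
python3 - <<'E'
from h import *
plan((.42,-.38,.2,-140),(.55,.0,.2,-117),(.457,.338,.13,-117))
E
```

```text
from [ 0.1648 -0.6544  0.2262] [ 179.97   -0.   -165.86] t 0.3
1 [-0.299, 0.194, 0.025] rz -0.806
2 [-0.311, 0.174, 0.025] rz -0.806
3 [-0.322, 0.154, 0.025] rz -0.806
4 [-0.331, 0.133, 0.025] rz -0.806
5 [-0.339, 0.111, 0.025] rz -0.806
6 [-0.346, 0.089, 0.025] rz -0.806
7 [-0.351, 0.067, 0.025] rz -0.806
--
8 [-0.327, 0.198, -0.0] rz -0.717
9 [-0.338, 0.179, -0.0] rz -0.717
10 [-0.348, 0.159, -0.0] rz -0.717
11 [-0.356, 0.139, -0.0] rz -0.717
12 [-0.364, 0.118, -0.0] rz -0.717
13 [-0.37, 0.097, -0.0] rz -0.717
14 [-0.375, 0.076, -0.0] rz -0.717
--
15 [-0.247, 0.225, 0.067] rz -0.0
16 [-0.247, 0.225, 0.067] rz -0.0
17 [-0.247, 0.225, 0.067] rz -0.0
18 [-0.247, 0.225, 0.067] rz -0.0
19 [-0.247, 0.225, 0.067] rz -0.0
20 [-0.247, 0.225, 0.067] rz -0.0
21 [-0.247, 0.225, 0.067] rz -0.0
--
```

>>> {"op": "play_rows", "data": {"rows": [{"slide": [-0.3, 0.19, 0.025], "delta_rot": [0, 0, -0.8], "fingers": 1}, {"slide": [-0.31, 0.17, 0.025], "delta_rot": [0, 0, -0.8], "fingers": 1}, {"slide": [-0.32, 0.15, 0.025], "delta_rot": [0, 0, -0.8], "fingers": 1}, {"slide": [-0.33, 0.13, 0.025], "delta_rot": [0, 0, -0.8], "fingers": 1}, {"slide": [-0.34, 0.11, 0.025], "delta_rot": [0, 0, -0.8], "fingers": 1}, {"slide": [-0.35, 0.09, 0.025], "delta_rot": [0, 0, -0.8], "fingers": 1}, {"slide": [-0.35, 0.07, 0.025], "delta_rot": [0, 0, -0.8], "fingers": 1}, {"slide": [-0.33, 0.2, 0], "delta_rot": [0, 0, -0.7], "fingers": 1}]}}

```text
time_s: 1.3
tcp_pos: [0.4412, -0.3261, 0.1997]
eef_rot: [180.0, -0.0, -136.9]
contact_force: [0.8, 1.3, 0.7]
gripper_width: 0.0877
gripper_force: 0.0
```

>>> {"op": "play_rows", "data": {"rows": [{"slide": [-0.34, 0.18, 0], "delta_rot": [0, 0, -0.7], "fingers": 1}, {"slide": [-0.35, 0.16, 0], "delta_rot": [0, 0, -0.7], "fingers": 1}, {"slide": [-0.36, 0.14, 0], "delta_rot": [0, 0, -0.7], "fingers": 1}, {"slide": [-0.36, 0.12, 0], "delta_rot": [0, 0, -0.7], "fingers": 1}, {"slide": [-0.37, 0.1, 0], "delta_rot": [0, 0, -0.7], "fingers": 1}, {"slide": [-0.38, 0.08, 0], "delta_rot": [0, 0, -0.7], "fingers": 1}, {"slide": [-0.25, 0.22, 0.05], "delta_rot": [0, 0, 0], "fingers": 1}, {"slide": [-0.25, 0.22, 0.05], "delta_rot": [0, 0, 0], "fingers": 1}]}}

```text
time_s: 2.3
tcp_pos: [0.5292, 0.0984, 0.185]
eef_rot: [-180.0, 0.0, -117.7]
contact_force: [0.6, 0.6, -0.7]
gripper_width: 0.0879
gripper_force: 0.0
```

Run:
```python
from h import *
plan((.4575,.338,.11,-117),(.4575,.338,.02,-117,.03))
```

```text
from [0.5292 0.0984 0.185 ] [-180.      0.   -117.72] t 2.3
1 [-0.238, 0.233, 0.1] rz -0.032
2 [-0.239, 0.233, 0.1] rz -0.032
3 [-0.239, 0.232, 0.1] rz -0.032
4 [-0.24, 0.231, 0.1] rz -0.032
5 [-0.241, 0.231, 0.1] rz -0.032
--
6 [-0.0, 0.0, 0.2] rz -0.0
7 [-0.0, 0.0, 0.2] rz -0.0
8 [-0.0, 0.0, 0.2] rz -0.0
--
```

>>> {"op": "play_rows", "data": {"rows": [{"slide": [-0.24, 0.23, 0.1], "delta_rot": [0, 0, -0.03], "fingers": 1}, {"slide": [-0.24, 0.23, 0.1], "delta_rot": [0, 0, -0.03], "fingers": 1}, {"slide": [-0.24, 0.23, 0.1], "delta_rot": [0, 0, -0.03], "fingers": 1}, {"slide": [-0.24, 0.23, 0.1], "delta_rot": [0, 0, -0.03], "fingers": 1}, {"slide": [-0.24, 0.23, 0.1], "delta_rot": [0, 0, -0.03], "fingers": 1}, {"slide": [0, 0, 0], "delta_rot": [0, 0, 0], "fingers": 1}]}}

```text
time_s: 3.05
tcp_pos: [0.4582, 0.3384, 0.109]
eef_rot: [180.0, -0.1, -116.8]
contact_force: [0.1, 0.4, 0.1]
gripper_width: 0.0877
gripper_force: 0.0
```

Run:
```python
from h import *
plan((.4575,.338,.07,-117),(.4575,.338,.02,-117,.03))
```

```text
from [0.4582 0.3384 0.109 ] [ 1.7998e+02 -8.0000e-02 -1.1685e+02] t 3.05
1 [0.004, 0.003, 0.26] rz 0.033
--
2 [-0.0, 0.0, 0.167] rz -0.0
3 [-0.0, 0.0, 0.167] rz -0.0
--
```

Accurate. Descend and grip, then lift a little.

>>> {"op": "play_rows", "data": {"rows": [{"slide": [0, 0, 0.26], "delta_rot": [0, 0, 0], "fingers": 1}, {"slide": [0, 0, 0.17], "delta_rot": [0, 0, 0], "fingers": 1}, {"slide": [0, 0, 0.16], "delta_rot": [0, 0, 0], "fingers": 1}, {"slide": [0, 0, 0], "delta_rot": [0, 0, 0], "fingers": -1}, {"slide": [0, 0, 0], "delta_rot": [0, 0, 0], "fingers": -1}, {"slide": [0, 0, 0], "delta_rot": [0, 0, 0], "fingers": -1}, {"slide": [0, 0, 0], "delta_rot": [0, 0, 0], "fingers": -1}], "squeeze": 25}}

```text
time_s: 3.92
tcp_pos: [0.4599, 0.3365, 0.023]
eef_rot: [-180.0, 0.1, -117.0]
contact_force: [-0.1, -0.9, 5.9]
gripper_width: 0.0597
gripper_force: 24.9
```

Run:
```python
from h import *
plan((.49,.25,.13,-113),(.4867,-.0301,.13,-107.8))
```

```text
from [0.4599 0.3365 0.023 ] [-1.7998e+02  1.1000e-01 -1.1703e+02] t 3.925
1 [0.141, -0.147, -0.238] rz -0.293
2 [0.144, -0.144, -0.238] rz -0.293
3 [0.147, -0.14, -0.238] rz -0.293
--
4 [0.345, -0.142, -0.0] rz -0.227
5 [0.348, -0.136, -0.0] rz -0.227
6 [0.35, -0.129, -0.0] rz -0.227
7 [0.353, -0.123, -0.0] rz -0.227
8 [0.355, -0.116, -0.0] rz -0.227
--
```

>>> {"op": "play_rows", "data": {"rows": [{"slide": [0, 0, -0.2], "delta_rot": [0, 0, 0], "fingers": -1}, {"slide": [0.14, -0.15, -0.24], "delta_rot": [0, 0, -0.3], "fingers": -1}, {"slide": [0.29, -0.29, -0.27], "delta_rot": [0, 0, -0.6], "fingers": -1}, {"slide": [0.34, -0.14, 0], "delta_rot": [0, 0, -0.23], "fingers": -1}, {"slide": [0.35, -0.14, 0], "delta_rot": [0, 0, -0.23], "fingers": -1}, {"slide": [0.35, -0.13, 0], "delta_rot": [0, 0, -0.23], "fingers": -1}, {"slide": [0.35, -0.12, 0], "delta_rot": [0, 0, -0.23], "fingers": -1}, {"slide": [0.35, -0.12, 0], "delta_rot": [0, 0, -0.23], "fingers": -1}], "squeeze": 40}}

```text
time_s: 4.92
tcp_pos: [0.4853, -0.0226, 0.1228]
eef_rot: [-180.0, 0.0, -107.6]
contact_force: [0.4, 0.0, -1.7]
gripper_width: 0.0599
gripper_force: 39.9
```

Run:
```python
from h import *
plan((.4867,-.0301,.09,-107.8))
```

```text
from [ 0.4853 -0.0226  0.1228] [-1.7995e+02  4.0000e-02 -1.0759e+02] t 4.925
1 [0.045, -0.024, 0.218] rz 0.046
--
```

>>> {"op": "play_rows", "data": {"rows": [{"slide": [0.045, -0.024, 0.2], "delta_rot": [0, 0, 0.05], "fingers": -1}, {"slide": [0, 0, 0.2], "delta_rot": [0, 0, 0], "fingers": -1}, {"slide": [0, 0, 0], "delta_rot": [0, 0, 0], "fingers": -1}]}}

```text
time_s: 5.3
tcp_pos: [0.4853, -0.0292, 0.0608]
eef_rot: [179.8, -0.1, -107.9]
contact_force: [-0.8, 0.2, -1.0]
gripper_width: 0.0597
gripper_force: 39.9
```

```bash
cat > look.py <<'E'
from h import *
import sys
# look.py out L W z0 z1 x y yaw : crop of scene with the expected box, and the stand
f=sys.argv[1];L,W,z0,z1,x,y,a=map(float,sys.argv[2:])
c=cap('scene');t=cap('top');ims=[]
for c,s,w,h in((c,5,80,120),(t,5,80,120)):
    o=np.round(proj(c,[x,y,(z0+z1)/2])[0]-[w/2,h/2]).astype(int)
    im=cv2.resize(c['image'][o[1]:o[1]+h,o[0]:o[0]+w],None,fx=s,fy=s,interpolation=cv2.INTER_CUBIC)
    raw=im.copy(); box(im,c,x,y,np.radians(a),L,W,z0,z1,s,o); ims.append(im); print(o)
cv2.imwrite('pics/'+f,np.hstack(ims))
E
python3 - <<'E'
from h import *
print(r.get_state()['tcp_pos'],r.get_state()['eef_rot'])
c=cap('scene');a=np.radians(72.2)
p=r.get_state()['tcp_pos'];z0=p[2]-.0215
o=np.array([195,125]);im=cv2.resize(c['image'][o[1]:o[1]+110,o[0]:o[0]+145],None,fx=5.4,fy=5.4,interpolation=cv2.INTER_CUBIC)
box(im,c,p[0],p[1],a,.17,.06,z0,z0+.05,5.4,o)
box(im,c,.4867,-.0301,a,.224,.11,.0,.024,5.4,o)
cv2.imwrite('pics/g1.png',im)
E
```

```text
[ 0.48530659 -0.02923436  0.06083791] [ 1.79806405e+02 -1.26781540e-01 -1.07928577e+02]
```

View pics/g1.png

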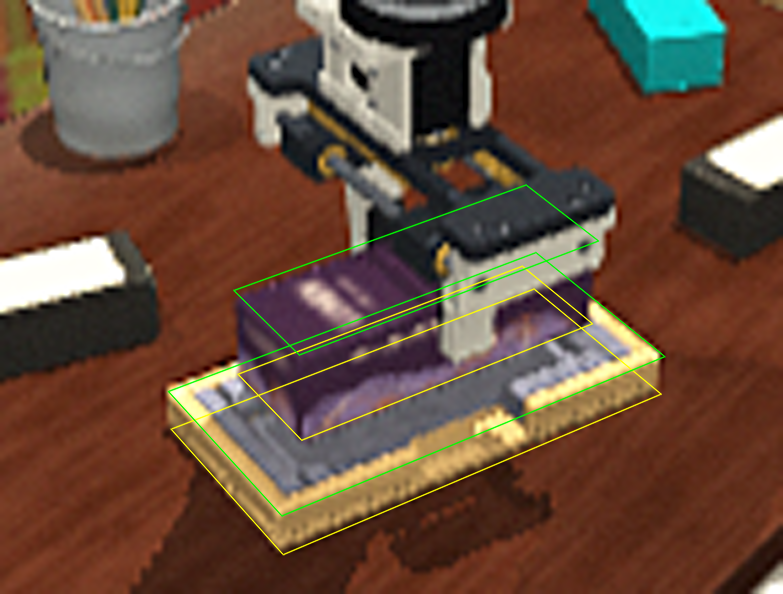

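The box in the grip sits centred over the tray. Its lower corners, seen at (302,437) and (590,325) in the crop, lie on the predicted wireframe. Press it in.

>>> {"op": "play_rows", "data": {"rows": [{"slide": [0.003, -0.01, 0.09], "delta_rot": [0, 0, 0], "fingers": -1}, {"slide": [0, 0, 0.04], "delta_rot": [0, 0, 0], "fingers": -1}, {"slide": [0, 0, 0.03], "delta_rot": [0, 0, 0], "fingers": -1}, {"slide": [0, 0, 0], "delta_rot": [0, 0, 0], "fingers": -1}], "squeeze": 60}}

```text
time_s: 5.85
tcp_pos: [0.4881, -0.0294, 0.0383]
eef_rot: [180.0, -0.0, -107.9]
contact_force: [-1.1, -0.3, 1.9]
gripper_width: 0.0595
gripper_force: 59.8
```

>>> {"op": "play_rows", "data": {"rows": [{"slide": [0, 0, 0.025], "delta_rot": [0, 0, 0], "fingers": -1}, {"slide": [0, 0, 0.025], "delta_rot": [0, 0, 0], "fingers": -1}, {"slide": [0, 0, 0], "delta_rot": [0, 0, 0], "fingers": -1}]}}

```text
time_s: 6.22
tcp_pos: [0.4883, -0.0294, 0.031]
eef_rot: [-180.0, -0.0, -107.9]
contact_force: [-3.3, 0.0, 11.2]
gripper_width: 0.0594
gripper_force: 59.8
```

>>> {"op": "play_rows", "data": {"rows": [{"slide": [0, 0.005, 0.02], "delta_rot": [0, 0, 0], "fingers": -1}, {"slide": [0, 0.003, 0.015], "delta_rot": [0, 0, 0], "fingers": -1}, {"slide": [0, 0, 0], "delta_rot": [0, 0, 0], "fingers": -1}]}}

```text
time_s: 6.6
tcp_pos: [0.4884, -0.0293, 0.0305]
eef_rot: [-179.8, -0.0, -107.7]
contact_force: [-20.7, 0.6, 69.5]
gripper_width: 0.0598
gripper_force: 60.0
```

It bottomed out: TCP z is 0.0305, against 0.031 expected when home. Ease off, release and retreat.

>>> {"op": "play_rows", "data": {"rows": [{"slide": [0, -0.007, -0.035], "delta_rot": [0, 0, 0], "fingers": -1}, {"slide": [0, 0, 0], "delta_rot": [0, 0, 0], "fingers": 1}, {"slide": [0, 0, 0], "delta_rot": [0, 0, 0], "fingers": 1}, {"slide": [0, 0, 0], "delta_rot": [0, 0, 0], "fingers": 1}, {"slide": [0, 0, -0.2], "delta_rot": [0, 0, 0], "fingers": 1}, {"slide": [0, 0, -0.4], "delta_rot": [0, 0, 0], "fingers": 1}, {"slide": [0, 0, 0], "delta_rot": [0, 0, 0], "fingers": 1}]}}

```text
time_s: 7.48
tcp_pos: [0.4912, -0.0286, 0.1247]
eef_rot: [-179.6, 0.2, -107.8]
contact_force: [-0.9, 0.6, -0.6]
gripper_width: 0.0876
gripper_force: 0.0
```

Run:
```python
from h import *
plan((.6775,.0523,.1,-117.7),(.6775,.0523,.014,-117.7))
```

```text
from [ 0.4912 -0.0286  0.1247] [-179.61    0.22 -107.82] t 7.475
1 [-0.223, -0.254, 0.041] rz 0.539
2 [-0.234, -0.244, 0.041] rz 0.539
3 [-0.245, -0.234, 0.041] rz 0.539
4 [-0.254, -0.223, 0.041] rz 0.539
--
5 [-0.0, 0.0, 0.287] rz -0.0
6 [-0.0, 0.0, 0.287] rz -0.0
--
```

>>> {"op": "play_rows", "data": {"rows": [{"slide": [-0.22, -0.25, 0.04], "delta_rot": [0, 0, 0.54], "fingers": 1}, {"slide": [-0.23, -0.24, 0.04], "delta_rot": [0, 0, 0.54], "fingers": 1}, {"slide": [-0.24, -0.23, 0.04], "delta_rot": [0, 0, 0.54], "fingers": 1}, {"slide": [-0.25, -0.22, 0.04], "delta_rot": [0, 0, 0.54], "fingers": 1}, {"slide": [0, 0, 0], "delta_rot": [0, 0, 0], "fingers": 1}]}}

```text
time_s: 8.1
tcp_pos: [0.673, 0.0511, 0.0934]
eef_rot: [179.9, -0.1, -117.8]
contact_force: [-0.2, -0.8, -0.6]
gripper_width: 0.0877
gripper_force: 0.0
```

Run:
```python
from h import *
plan((.6775,.0523,.014,-117.7))
c=cap('scene')
o=np.array([175,115]);im=cv2.resize(c['image'][o[1]:o[1]+110,o[0]:o[0]+145],None,fx=5.4,fy=5.4,interpolation=cv2.INTER_CUBIC)
box(im,c,.4867,-.0301,np.radians(72.2),.17,.06,.024,.058,5.4,o)
box(im,c,.6775,.0523,np.radians(62.3),.12,.05,.0,.04,5.4,o)
cv2.imwrite('pics/g2.png',im)
```

```text
from [0.673  0.0511 0.0934] [ 1.7990e+02 -1.3000e-01 -1.1776e+02] t 8.1
1 [-0.011, -0.011, 0.265] rz -0.007
2 [-0.011, -0.011, 0.265] rz -0.007
--
```

View pics/g2.png

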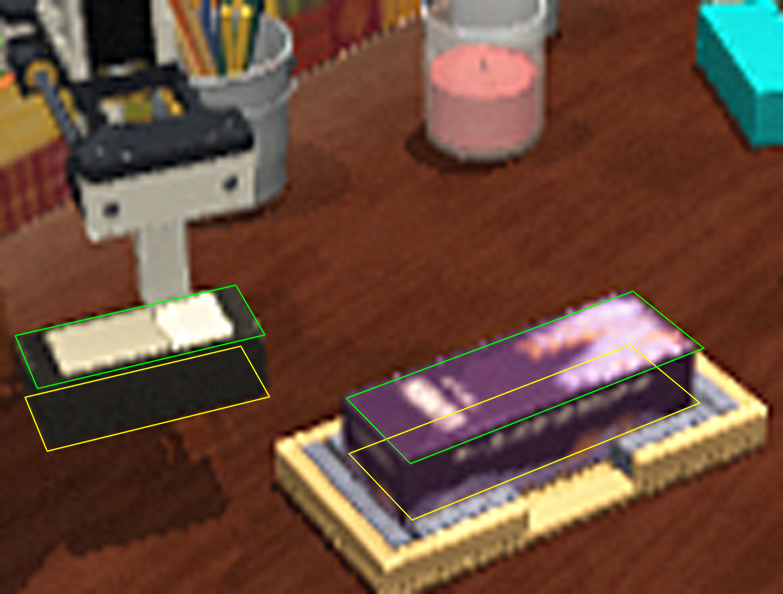

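The incense box is home: its top edges lie on the 58 mm wireframe. Now grip match 1 at (140,340) in the crop.

>>> {"op": "play_rows", "data": {"rows": [{"slide": [-0.011, -0.011, 0.25], "delta_rot": [0, 0, 0], "fingers": 1}, {"slide": [-0.011, -0.011, 0.15], "delta_rot": [0, 0, 0], "fingers": 1}, {"slide": [0, 0, 0.12], "delta_rot": [0, 0, 0], "fingers": 1}, {"slide": [0, 0, 0], "delta_rot": [0, 0, 0], "fingers": 1}, {"slide": [0, 0, 0], "delta_rot": [0, 0, 0], "fingers": -1}, {"slide": [0, 0, 0], "delta_rot": [0, 0, 0], "fingers": -1}, {"slide": [0, 0, 0], "delta_rot": [0, 0, 0], "fingers": -1}, {"slide": [0, 0, 0], "delta_rot": [0, 0, 0], "fingers": -1}], "squeeze": 15}}

```text
time_s: 9.15
tcp_pos: [0.676, 0.0514, 0.0192]
eef_rot: [-180.0, 0.0, -117.8]
contact_force: [-0.5, -0.2, -0.8]
gripper_width: 0.0534
gripper_force: 0.0
```

Run:
```python
from h import *
p=r.get_state()['tcp_pos']
plan((p[0],p[1],.13,-117.7),(.488,-.0292,.13,-107.8),(.488,-.0292,.083,-107.8))
```

```text
from [0.676  0.0514 0.0192] [-1.7997e+02  3.0000e-02 -1.1778e+02] t 9.15
1 [-0.0, 0.0, -0.369] rz -0.008
2 [-0.0, 0.0, -0.369] rz -0.008
--
3 [0.265, 0.215, -0.0] rz -0.54
4 [0.255, 0.226, -0.0] rz -0.54
5 [0.245, 0.237, -0.0] rz -0.54
6 [0.235, 0.247, -0.0] rz -0.54
--
7 [-0.0, 0.0, 0.313] rz -0.0
--
```

>>> {"op": "play_rows", "data": {"rows": [{"slide": [0, 0, 0], "delta_rot": [0, 0, 0], "fingers": 1}, {"slide": [0, 0, 0.035], "delta_rot": [0, 0, 0], "fingers": 1}, {"slide": [0, 0, 0], "delta_rot": [0, 0, 0], "fingers": -1}, {"slide": [0, 0, 0], "delta_rot": [0, 0, 0], "fingers": -1}, {"slide": [0, 0, 0], "delta_rot": [0, 0, 0], "fingers": -1}, {"slide": [0, 0, 0], "delta_rot": [0, 0, 0], "fingers": -1}, {"slide": [0, 0, 0], "delta_rot": [0, 0, 0], "fingers": -1}]}}

```text
time_s: 10.02
tcp_pos: [0.6758, 0.0514, 0.0134]
eef_rot: [180.0, 0.0, -117.8]
contact_force: [-0.4, -0.2, -0.1]
gripper_width: 0.0503
gripper_force: 14.9
```

>>> {"op": "play_rows", "data": {"rows": [{"slide": [0, 0, -0.35], "delta_rot": [0, 0, 0], "fingers": -1}, {"slide": [0, 0, -0.39], "delta_rot": [0, 0, 0], "fingers": -1}, {"slide": [0.26, 0.22, 0], "delta_rot": [0, 0, -0.54], "fingers": -1}, {"slide": [0.26, 0.23, 0], "delta_rot": [0, 0, -0.54], "fingers": -1}, {"slide": [0.25, 0.24, 0], "delta_rot": [0, 0, -0.54], "fingers": -1}, {"slide": [0.23, 0.25, 0], "delta_rot": [0, 0, -0.54], "fingers": -1}, {"slide": [0, 0, 0.2], "delta_rot": [0, 0, 0], "fingers": -1}, {"slide": [0, 0, 0], "delta_rot": [0, 0, 0], "fingers": -1}], "squeeze": 20}}

```text
time_s: 11.02
tcp_pos: [0.4842, -0.0286, 0.0937]
eef_rot: [179.9, -0.1, -107.9]
contact_force: [0.9, -0.2, 0.1]
gripper_width: 0.0501
gripper_force: 19.9
```

Run:
```python
from h import *
plan((.488,-.0292,.083,-107.8))
s=r.get_state();p=s['tcp_pos'];a=np.radians(s['eef_rot'][2]+180)
c=cap('scene')
o=np.array([215,110]);im=cv2.resize(c['image'][o[1]:o[1]+110,o[0]:o[0]+110],None,fx=5.4,fy=5.4,interpolation=cv2.INTER_CUBIC)
box(im,c,.488,-.0292,np.radians(72.2),.17,.06,.024,.058,5.4,o)
box(im,c,p[0],p[1],a,.12,.05,p[2]-.0134,p[2]+.0266,5.4,o)
cv2.imwrite('pics/g3.png',im)
```

```text
from [ 0.4842 -0.0286  0.0937] [ 1.7988e+02 -7.0000e-02 -1.0790e+02] t 11.025
1 [-0.004, -0.025, 0.071] rz -0.022
--
```

View pics/g3.png

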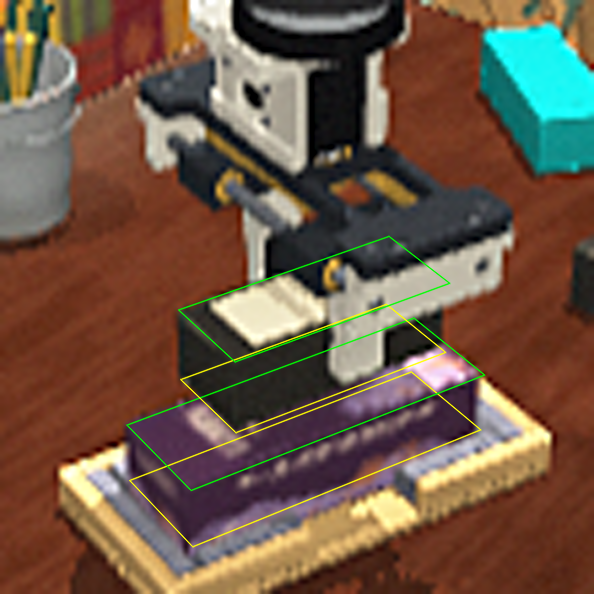

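Match in grip is tracked within about 1 mm; its lower front corner at (238,430) lies on the model. Lower it close.

>>> {"op": "play_rows", "data": {"rows": [{"slide": [-0.006, -0.026, 0.07], "delta_rot": [0, 0, 0], "fingers": -1}, {"slide": [0, 0, 0.04], "delta_rot": [0, 0, 0], "fingers": -1}, {"slide": [0, 0, 0], "delta_rot": [0, 0, 0], "fingers": -1}, {"slide": [0, 0, 0], "delta_rot": [0, 0, 0], "fingers": -1}]}}

```text
time_s: 11.58
tcp_pos: [0.4898, -0.0285, 0.0779]
eef_rot: [180.0, -0.0, -107.9]
contact_force: [-0.4, -0.7, -0.7]
gripper_width: 0.0499
gripper_force: 19.9
```

>>> {"op": "play_rows", "data": {"rows": [{"slide": [0.006, 0.009, 0.02], "delta_rot": [0, 0, 0], "fingers": -1}, {"slide": [0, 0, 0.015], "delta_rot": [0, 0, 0], "fingers": -1}, {"slide": [0, 0, 0.01], "delta_rot": [0, 0, 0], "fingers": -1}, {"slide": [0, 0, 0], "delta_rot": [0, 0, 0], "fingers": -1}]}}

```text
time_s: 12.08
tcp_pos: [0.4881, -0.029, 0.0713]
eef_rot: [-180.0, -0.0, -107.9]
contact_force: [-0.7, -0.2, 2.8]
gripper_width: 0.0502
gripper_force: 19.9
```

Contact at the expected height. Release, lift.

>>> {"op": "play_rows", "data": {"rows": [{"slide": [0, 0, 0], "delta_rot": [0, 0, 0], "fingers": 0.6}, {"slide": [0, 0, 0], "delta_rot": [0, 0, 0], "fingers": 0.6}, {"slide": [0, 0, 0], "delta_rot": [0, 0, 0], "fingers": 1}, {"slide": [0, 0, -0.15], "delta_rot": [0, 0, 0], "fingers": 1}, {"slide": [0, 0, -0.38], "delta_rot": [0, 0, 0], "fingers": 1}, {"slide": [0, 0, -0.1], "delta_rot": [0, 0, 0], "fingers": 1}]}}

```text
time_s: 12.82
tcp_pos: [0.49, -0.0286, 0.1691]
eef_rot: [-179.7, 0.2, -107.8]
contact_force: [0.1, 1.0, -0.5]
gripper_width: 0.0878
gripper_force: 0.0
```

Run:
```python
from h import *
plan((.4433,-.3109,.11,-98.5))
```

```text
from [ 0.49   -0.0286  0.1691] [-1.7972e+02  1.5000e-01 -1.0784e+02] t 12.825
1 [0.314, -0.047, 0.066] rz -0.34
2 [0.316, -0.038, 0.066] rz -0.34
3 [0.317, -0.03, 0.066] rz -0.34
4 [0.317, -0.021, 0.066] rz -0.34
5 [0.318, -0.012, 0.066] rz -0.34
6 [0.318, -0.004, 0.066] rz -0.34
--
```

>>> {"op": "play_rows", "data": {"rows": [{"slide": [0.315, -0.047, 0.04], "delta_rot": [0, 0, -0.34], "fingers": 0.7}, {"slide": [0.315, -0.038, 0.06], "delta_rot": [0, 0, -0.34], "fingers": 0.7}, {"slide": [0.315, -0.03, 0.07], "delta_rot": [0, 0, -0.34], "fingers": 0.7}, {"slide": [0.315, -0.021, 0.07], "delta_rot": [0, 0, -0.34], "fingers": 0.7}, {"slide": [0.32, -0.012, 0.07], "delta_rot": [0, 0, -0.34], "fingers": 0.7}, {"slide": [0.32, -0.004, 0.07], "delta_rot": [0, 0, -0.34], "fingers": 0.7}, {"slide": [0, 0, 0], "delta_rot": [0, 0, 0], "fingers": 0.7}]}}

```text
time_s: 13.7
tcp_pos: [0.4397, -0.3136, 0.107]
eef_rot: [179.8, 0.0, -98.7]
contact_force: [-0.3, 0.2, 0.4]
gripper_width: 0.0747
gripper_force: 0.0
```

Run:
```python
from h import *
plan((.4433,-.3109,.013,-98.5))
c=cap('scene');t=[]
for o,b in(((215,120),[(.488,-.029,72.2,.17,.06,.024,.058),(.488,-.029,72.2,.12,.05,.058,.098)]),((300,110),[(.4433,-.3109,81.5,.12,.05,0,.04)])):
    o=np.array(o);im=cv2.resize(c['image'][o[1]:o[1]+100,o[0]:o[0]+(110 if not t else 90)],None,fx=4,fy=4,interpolation=cv2.INTER_CUBIC)
    for q in b: box(im,c,q[0],q[1],np.radians(q[2]),*q[3:],4,o)
    t.append(im)
cv2.imwrite('pics/g4.png',np.hstack(t))
```

```text
from [ 0.4397 -0.3136  0.107 ] [ 1.7984e+02  2.0000e-02 -9.8750e+01] t 13.7
1 [-0.011, -0.011, 0.313] rz -0.027
2 [-0.011, -0.011, 0.313] rz -0.027
--
```

View pics/g4.png

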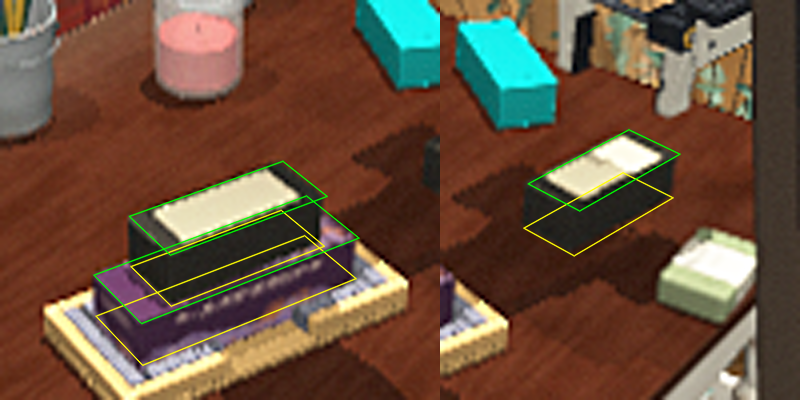

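The column is square: match 1 sits on the box, and both show the same small camera bias of about 1 mm. Match 2 is at (600,185) in the right half, on its model. Descend and grip.

>>> {"op": "play_rows", "data": {"rows": [{"slide": [-0.011, -0.012, 0.3], "delta_rot": [0, 0, -0.02], "fingers": 0.7}, {"slide": [-0.011, -0.012, 0.2], "delta_rot": [0, 0, 0], "fingers": 0.7}, {"slide": [0, 0, 0.12], "delta_rot": [0, 0, 0], "fingers": 0.7}, {"slide": [0, 0, 0], "delta_rot": [0, 0, 0], "fingers": 0.7}, {"slide": [0, 0, 0], "delta_rot": [0, 0, 0], "fingers": 0.7}], "squeeze": 15}}

```text
time_s: 14.38
tcp_pos: [0.4462, -0.3083, 0.0165]
eef_rot: [-179.9, -0.0, -98.4]
contact_force: [0.6, -0.0, -0.5]
gripper_width: 0.0742
gripper_force: 0.0
```

>>> {"op": "play_rows", "data": {"rows": [{"slide": [0.02, 0.016, 0.02], "delta_rot": [0, 0, 0], "fingers": 0.7}, {"slide": [0, 0, 0], "delta_rot": [0, 0, 0], "fingers": -1}, {"slide": [0, 0, 0], "delta_rot": [0, 0, 0], "fingers": -1}, {"slide": [0, 0, 0], "delta_rot": [0, 0, 0], "fingers": -1}, {"slide": [0, 0, 0], "delta_rot": [0, 0, 0], "fingers": -1}, {"slide": [0, 0, 0], "delta_rot": [0, 0, 0], "fingers": -1}]}}

```text
time_s: 15.12
tcp_pos: [0.4427, -0.3113, 0.0129]
eef_rot: [-180.0, -0.0, -98.4]
contact_force: [-0.5, -0.5, 2.8]
gripper_width: 0.0503
gripper_force: 14.9
```

Run:
```python
from h import *
p=r.get_state()['tcp_pos']
plan((p[0],p[1],.16,-98.5),(.4881,-.029,.16,-107.9),(.4881,-.029,.13,-107.9))
```

```text
from [ 0.4427 -0.3113  0.0129] [-1.7998e+02 -1.0000e-02 -9.8430e+01] t 15.125
1 [-0.0, 0.0, -0.327] rz 0.005
2 [-0.0, 0.0, -0.327] rz 0.005
3 [-0.0, 0.0, -0.327] rz 0.005
--
4 [-0.381, -0.004, -0.0] rz 0.41
5 [-0.381, 0.008, -0.0] rz 0.41
6 [-0.381, 0.021, -0.0] rz 0.41
7 [-0.38, 0.033, -0.0] rz 0.41
8 [-0.379, 0.046, -0.0] rz 0.41
--
9 [-0.0, 0.0, 0.2] rz -0.0
--
```

>>> {"op": "play_rows", "data": {"rows": [{"slide": [0, 0, -0.33], "delta_rot": [0, 0, 0], "fingers": -1}, {"slide": [0, 0, -0.33], "delta_rot": [0, 0, 0], "fingers": -1}, {"slide": [0, 0, -0.33], "delta_rot": [0, 0, 0], "fingers": -1}, {"slide": [-0.38, 0, 0], "delta_rot": [0, 0, 0.41], "fingers": -1}, {"slide": [-0.38, 0.01, 0], "delta_rot": [0, 0, 0.41], "fingers": -1}, {"slide": [-0.38, 0.02, 0], "delta_rot": [0, 0, 0.41], "fingers": -1}, {"slide": [-0.38, 0.03, 0], "delta_rot": [0, 0, 0.41], "fingers": -1}, {"slide": [-0.38, 0.045, 0], "delta_rot": [0, 0, 0.41], "fingers": -1}], "squeeze": 20}}

```text
time_s: 16.12
tcp_pos: [0.4873, -0.0272, 0.1612]
eef_rot: [-180.0, 0.0, -107.9]
contact_force: [0.7, -0.6, -0.2]
gripper_width: 0.0503
gripper_force: 19.8
```

>>> {"op": "play_rows", "data": {"rows": [{"slide": [0, 0, 0], "delta_rot": [0, 0, 0], "fingers": -1}, {"slide": [0, 0, 0], "delta_rot": [0, 0, 0], "fingers": -1}]}}

```text
time_s: 16.38
tcp_pos: [0.4871, -0.0289, 0.1609]
eef_rot: [180.0, -0.0, -107.8]
contact_force: [-0.6, 0.2, 0.0]
gripper_width: 0.0503
gripper_force: 19.8
```

Run:
```python
from h import *
plan((.4881,-.029,.121,-107.9))
```

```text
from [ 0.4871 -0.0289  0.1609] [ 1.7996e+02 -2.0000e-02 -1.0776e+02] t 16.375
1 [-0.001, -0.007, 0.266] rz 0.031
--
```

>>> {"op": "play_rows", "data": {"rows": [{"slide": [-0.001, -0.006, 0.2], "delta_rot": [0, 0, 0.03], "fingers": -1}, {"slide": [0, 0, 0.08], "delta_rot": [0, 0, 0], "fingers": -1}, {"slide": [0, 0, 0], "delta_rot": [0, 0, 0], "fingers": -1}, {"slide": [0, 0, 0], "delta_rot": [0, 0, 0], "fingers": -1}]}}

```text
time_s: 16.88
tcp_pos: [0.4888, -0.0296, 0.1199]
eef_rot: [-180.0, 0.0, -108.0]
contact_force: [-0.1, -0.3, -0.4]
gripper_width: 0.05
gripper_force: 19.8
```

Run:
```python
from h import *
s=r.get_state();p=s['tcp_pos'];a=np.radians(s['eef_rot'][2]+180);print(p,s['eef_rot'])
c=cap('scene')
o=np.array([232,105]);im=cv2.resize(c['image'][o[1]:o[1]+85,o[0]:o[0]+90],None,fx=7,fy=7,interpolation=cv2.INTER_CUBIC)
box(im,c,.4881,-.029,np.radians(72.2),.12,.05,.058,.098,7,o)
box(im,c,p[0],p[1],a,.12,.05,p[2]-.0129,p[2]+.0271,7,o)
cv2.imwrite('pics/g5.png',im)
```

```text
[ 0.48882084 -0.02964591  0.11986204] [-1.79956906e+02  1.13706586e-02 -1.08000458e+02]
```

View pics/g5.png

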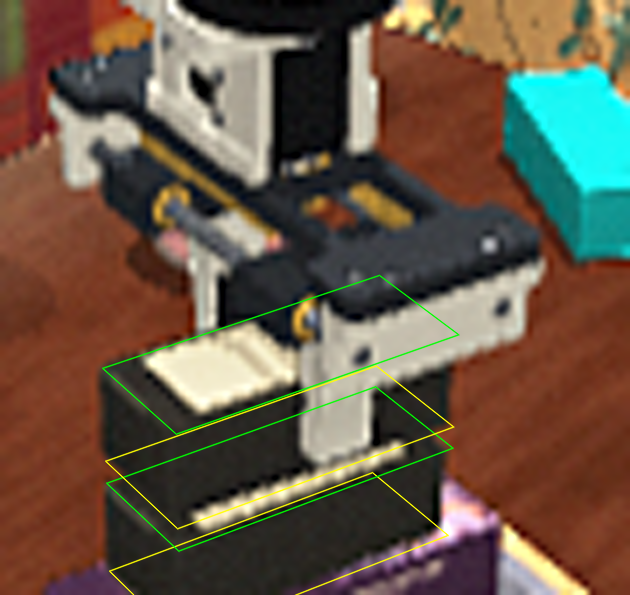

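Both match boxes show the same offset from their models: right edges at 449 against 456, and 441 against 449. So I'll place at the same TCP.

>>> {"op": "play_rows", "data": {"rows": [{"slide": [-0.002, 0.006, 0.03], "delta_rot": [0, 0, 0], "fingers": -1}, {"slide": [0, 0, 0.015], "delta_rot": [0, 0, 0], "fingers": -1}, {"slide": [0, 0, 0], "delta_rot": [0, 0, 0], "fingers": -1}, {"slide": [0, 0, 0], "delta_rot": [0, 0, 0], "fingers": -1}]}}

```text
time_s: 17.42
tcp_pos: [0.4877, -0.0286, 0.1125]
eef_rot: [-180.0, 0.0, -108.0]
contact_force: [-0.3, -0.8, -0.9]
gripper_width: 0.0501
gripper_force: 19.8
```

>>> {"op": "play_rows", "data": {"rows": [{"slide": [0.002, -0.003, 0.008], "delta_rot": [0, 0, 0], "fingers": -1}, {"slide": [0, 0, 0.005], "delta_rot": [0, 0, 0], "fingers": -1}, {"slide": [0, 0, 0], "delta_rot": [0, 0, 0], "fingers": -1}, {"slide": [0, 0, 0], "delta_rot": [0, 0, 0], "fingers": -1}]}}

```text
time_s: 17.92
tcp_pos: [0.4881, -0.0291, 0.1109]
eef_rot: [-180.0, 0.0, -108.0]
contact_force: [-1.5, 0.2, 5.6]
gripper_width: 0.05
gripper_force: 19.8
```

Seated at the expected height with 5.6 N. Release and lift.

>>> {"op": "play_rows", "data": {"rows": [{"slide": [0, 0, -0.004], "delta_rot": [0, 0, 0], "fingers": 0.6}, {"slide": [0, 0, 0], "delta_rot": [0, 0, 0], "fingers": 0.6}, {"slide": [0, 0, 0], "delta_rot": [0, 0, 0], "fingers": 1}, {"slide": [0, 0, -0.15], "delta_rot": [0, 0, 0], "fingers": 1}, {"slide": [0, 0, -0.38], "delta_rot": [0, 0, 0], "fingers": 1}, {"slide": [0, 0, -0.3], "delta_rot": [0, 0, 0], "fingers": 1}, {"slide": [0, 0, 0], "delta_rot": [0, 0, 0], "fingers": 1}]}}

```text
time_s: 18.8
tcp_pos: [0.49, -0.0287, 0.2393]
eef_rot: [-179.6, 0.2, -107.9]
contact_force: [-0.6, 0.1, -1.1]
gripper_width: 0.0877
gripper_force: 0.0
```

Run:
```python
from h import *
c=cap('scene');g=cv2.cvtColor(c['image'],cv2.COLOR_BGR2GRAY)
# label centroid of the top box -> position at z=.138 ; right/left dark edges per level
m=(c['image'].min(2)>150).astype(np.uint8)
n,l,st,ce=cv2.connectedComponentsWithStats(m)
q=proj(c,[.4881,-.029,.138])[0]
for i in range(1,n):
    if st[i,4]>100 and np.linalg.norm(ce[i]-q)<25: print(ce[i],q,st[i],ray(c,[ce[i]],.138), cv2.minAreaRect(np.argwhere(l==i)[:,::-1].astype(np.float32)))
for z in (.128,.115,.105,.09,.08,.07):
    e=proj(c,rect(.4881,-.029,np.radians(72.2),.12,.05,z)); 
    row=int(round(e[:,1].mean())); 
    out=[]
    for k in (e[:,0].argmin(),e[:,0].argmax()):
        u,v=np.round(e[k]).astype(int); seg=g[v,u-6:u+7].astype(int); out+=[round(float(u-6+np.abs(np.diff(seg)).argmax()+.5-e[k][0]),1)]
    print(z,out)
```

```text
[271.3785489  157.64353312] [271.77234763 157.84806767] [253 149  37  18 317] [[ 0.48946677 -0.02911858  0.138     ]] ((271.23931884765625, 157.7445068359375), (10.064299583435059, 35.49706268310547), 72.18110656738281)
0.128 [-0.9, -0.2]
0.115 [0.0, -0.9]
0.105 [-0.1, -0.8]
0.09 [-0.3, -0.5]
0.08 [-0.4, -1.3]
0.07 [-0.5, -1.2]
```

The top label sits within 1.5 mm of the column centre at z = 138 mm, and both match boxes' side edges agree within about a pixel. Handing in.

```bash
python3 -c "
from plant import r
print(r.close_job())"
```

```text
the job is handed in; nothing more can be done
None
```

I handed the job in at about 19 s: the incense box is pressed fully home, both match boxes are stacked label up and flush to about 1–2 mm by the camera, and the arm did not go near the candle jar, pump bottle, soap or tin.

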